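Close the leaf jig and lock it with its long pin

TASK

Make the drilling jig ready: swing its hinged leaf down flat onto the base, then take the long pin from the wooden stand and put it through the hole in the leaf into the base, fully home with its collar on the leaf, and let go. Leave the short pin standing in the stand and do not disturb the other things on the worktop.

Things in the scene. Friction and masses are not known exactly. Their poses are not given: they have to be found in the camera images.
- jig: The jig, fixed to the worktop: a grey-painted metal block 150 (x) x 100 (y) x 55 mm high with a wooden blank in a square nest; the steel leaf is hinged along its far (+x) edge. Origin at the centre of the block's underside, z up. Its hinge axis runs along its y through (62, 0, 60.5) mm. A vertical locking hole 11.5 mm wide goes right through the block at (-48, 0) mm.
- leaf (a joint): Angle of the leaf (rad): 0 is shut flat on the base (a stop); positive is open, the free end swung up from the jig's -x side. Stiff friction hinge, about 0.16 N m: the leaf stays where it is left. Steel plate 10 mm thick and 74 mm wide, mid-plane through the hinge axis, reaching 126 mm from the axis, then a thumb tab 36 mm wide out to 159 mm. Pressing down on the tab, following its arc, shuts it.
- leaf_tab (a point): Point on the top face of the leaf's thumb tab, on the centre line, 145 mm from the hinge axis and 5 mm above the mid-plane; z is the normal of the top face. It moves with the leaf.
- lock_hole (a point): Centre of the mouth of the locking hole in the top face of the shut leaf, 65.5 mm above the worktop; fixed to the jig, so it does not move with the leaf. z up along the hole. The leaf's own hole is 12 mm wide with a 2 mm chamfer on top, 110 mm from the hinge axis, over the block's hole when shut; the four brass bushes nearer the hinge are no holes.
- long_pin: The long pin, loose, standing in one of the stand's two holes: steel shank 10 mm thick and 56 mm long with a chamfered foot, then a collar 26 mm wide and 5 mm high, then a round black grip 22 mm wide and 42 mm high; 103 mm long in all, about 0.08 kg. Origin at the centre of the shank's foot, z along the pin to its grip. Fully home in the jig its foot lies 56 mm below the leaf's top face.
- short_pin: The short pin, the same but for a shank only 32 mm long (79 mm in all), in the stand's other hole; its grip stands 24 mm lower than the long one's. Origin at the shank's foot. It stays there.
- pin_stand: Wooden pin stand, fixed: 60 (x) x 130 (y) x 40 mm high, with two blind holes 11.2 mm wide and 28 mm deep at y = +35 and -35 mm, which hold the pins upright, foot 12 mm above the worktop. Origin at the centre of its underside. Either hole may hold either pin; stand and jig may be on either side.
- pot: Bystander: white screw pot, 35 mm wide, 48 mm high; origin under its centre.
- screw_ring: Bystander: flat black ring, 49 mm wide, 10 mm high; origin under its centre.
- parts_jar: Bystander: lidded glass jar, 52 mm wide, 62 mm high; origin under its centre.
- pliers: Bystander: fine-nose pliers with blue handles, 112 mm long; origin under the centre.
- glue: Bystander: dark blue glue bottle with a red nozzle, 40 mm wide, 85 mm high; origin under its centre.
Mind the look-alikes: they are no part of the job. Of the things like the jig, leave any that is orange; of the rest the larger one is meant. Of the things that look like the pin_stand, take the one that is farthest from the robot's base at the start.

How it is judged:
On the way, in this order (a step that is already met when the one before it is completed fails the run):
1. the leaf is shut flat on the base (value of joint leaf below 0.04 rad and horizontal distance between long_pin and lock_hole above 0.03 m), for 0.2 s.
2. the long pin is fully home through the leaf and the base (value of joint leaf below 0.03 rad and z of long_pin in the frame of lock_hole below -0.052 m and horizontal distance between long_pin and lock_hole below 0.006 m and angle between the z axis of long_pin and the z axis of jig, either way round below 0.1 rad), for 0.2 s.
At the end, for the whole second after the job is handed in: The leaf is shut (within 0.03 rad); the long pin stands in the locking hole, in line with it (6 mm, 0.1 rad), its collar within 4 mm of the leaf, released and at rest; the short pin still stands upright in its hole of the stand (all of step 2 and linear speed of long_pin below 0.02 m/s and distance between short_pin and pin_stand below 0.045 m and angle between short_pin's own z axis and vertical below 0.15 rad); the robot touches nothing.
It fails at once if a bystander (pot) is pushed more than 30 mm (distance of pot from where it was at the start of the episode above 0.03 m).
It fails at once if a bystander (screw_ring) is pushed more than 30 mm (distance of screw_ring from where it was at the start of the episode above 0.03 m).
It fails at once if a bystander (parts_jar) is pushed more than 30 mm (distance of parts_jar from where it was at the start of the episode above 0.03 m).
It fails at once if a bystander (pliers) is pushed more than 30 mm (distance of pliers from where it was at the start of the episode above 0.03 m).
It fails at once if a bystander (glue) is pushed more than 30 mm (distance of glue from where it was at the start of the episode above 0.03 m).
It also fails if it takes over 54 s, if anything falls off the work surface, if the arm or the gripper's body presses on something with over 40 N, if the wrist force passes 120 N, or if a joint passes its speed limit or range.

ROBOT

A 7-joint arm with a two-finger parallel gripper is mounted at the origin on a cart in front of the work surface, level with it; the furniture and walls round the work are solid. World frame = base frame: x ahead of the robot, y to its left, z up, the work surface at z = 0. Lengths are in m, angles in rad, forces in N, time in s.
With the tool pointing down it reaches from about 0.4 to 0.85 m from the base axis. Payload 10.4 kg.
Tool frame: the origin (TCP) lies between the finger pads; the fingertips stand ahead of it and the grasp point (between the pads) lies 5 mm behind it (manip.tip_extent is the z of the fingertips in the tool frame, in m); z points along the fingers, y is the line along which they close (so a half turn about z gives the same grasp; the last joint's range is limited). The gripper opens to 85 mm and grips with 20 to 120 N. Pads are 22 mm wide; open, the fingers measure 114 mm over their backs; the gripper's body (76 mm by 85 mm) begins 54 mm behind the grasp point. The pads swing forward as they close: fully open they stand 13 mm farther back than shut.
Start: joints at [1.163, 0.332, -0.065, 1.46, 0.022, 1.35, -0.088], TCP at [0.235, -0.579, 0.245] pointing down, gripper open.
Joint ranges: [-2.6, 2.6], [-0.5, 2.12], [-1.47, 1.34], [0.16, 2.42], [-1.27, 4.41], [0.06, 2.06], [-2.6, 2.6]. Speed limits (rad/s): [2.22, 2.22, 2.79, 2.79, 3.14, 3.14, 3.14].

INTERFACE

Orientations are given as a unit quaternion [x, y, z, w].
In Python, from workcell import status, viewer, manip gives the robot as it stands.
- The arm moves only by the tool play_rows, never from a script. Its argument "plan" is one flat list of numbers, 7 for each row, row after row: the turn, a rotation vector about the tool's x, y, z in degrees, then the shift along the tool's x, y, z in m, then the opening, from 0 (shut) to 1 (fully open). In form: [ax, ay, az, dx, dy, dz, grip, ax, ay, az, dx, dy, dz, grip, ...]. A call has 1 to 20 rows; each row is the pose to reach, as a shift and turn from the pose commanded when the call began, along the tool's axes at that moment; what a row does not reach only later rows make up. A row lasts 1/8 s, in which the tool goes at most 62.5 mm and 10.7 degrees, less where a joint would pass 70% of its speed; a pose out of reach is approached as far as the arm can. A call with a gripper value outside its range is refused whole. The fingers move at their own pace and stop on an object; "squeeze" is the grip in N (left out, the last holds). Time passes only in rows, so rows that repeat a pose let the fingers close. It gives the time, the measured TCP pose, the force, the opening and the grip force at its end, in the units of the state.
- status.get_obs(): the state, without advancing time (a new reading comes with each control period).
- viewer.camera(name): name is "scene" or "top"; returns the picture (420x560x3 uint8, red, green, blue); there is no depth.
- viewer.camera_model(name): a dict with "fx", "fy", "cx", "cy" (pixels), "R" (3x3) and "t" (3): a world point X has camera coordinates R X + t. Camera axes: x right, y down, z forward; pixel columns grow to the right and rows downward; lengths in m; the calibration is good to about 2 mm. A picture is of the moment at which its call begins. camera_model takes no time and is no camera call.
- manip.hand_in(): hands the job in; it is judged then, once.
The state is a dict: "clock": time; "joint_pos": joint angles; "joint_velocities": joint speeds; "tau": joint torques, N m; "position": TCP position; "ee_rot": TCP orientation; "ft_force": force on the tool from outside, world axes, zero at the start; "torque": the same for the moment, N m; "grip_width": opening from 0.0 (shut) to 1.0 (fully open); "grasp_force": force on a finger pad.
Only numpy, scipy, OpenCV 4.12 (cv2) and the standard library are available. Lean on these libraries where they do the work, as an engineer would, in place of code of your own. Each camera call takes 0.05 s, during which the arm holds its last target. There are 200 camera calls.

## Working session

There is one attempt and no reset: what is moved stays moved. The work goes in short steps, Python scripts to look and compute and a tool call to move; the robot and the scene stay as the last step left them, time stands still between calls to the robot, and variables do not carry over. Pictures are saved under pics/ and viewed, at most 10 in all, crops included, and the job is handed in when it is done.

Besides the shell and the picture viewer there is one more tool, called after "Request:" as name(argument=value, ...) on one line, values as JSON. play_rows: Moves the arm, as the interface text tells. Its arguments: {"type":"object","properties":{"plan":{"type":"array","items":{"type":"number"}},"squeeze":{"type":"number"}},"required":["plan"]}

```bash
mkdir -p pics; python3 - <<'E'
from workcell import status, viewer, manip
import cv2, numpy as np
o=status.get_obs(); print({k:np.round(v,3).tolist() for k,v in o.items()}, manip.tip_extent)
for n in ("scene","top"):
    im=viewer.camera(n); cv2.imwrite(f"pics/{n}0.png",cv2.resize(im[:,:,::-1],(800,600),interpolation=cv2.INTER_CUBIC)); np.save(f"pics/{n}0.npy",im)
    m=viewer.camera_model(n); print(n,{k:np.round(v,4).tolist() for k,v in m.items()})
E
```

```text
{'clock': 0.0, 'joint_pos': [1.163, 0.333, -0.065, 1.461, 0.022, 1.35, -0.089], 'joint_velocities': [-0.0, 0.0, 0.002, 0.001, 0.0, 0.0, 0.001], 'tau': [0.001, -62.547, 0.049, -39.161, 0.016, 0.01, 0.0], 'position': [0.234, -0.579, 0.245], 'ee_rot': [0.982, 0.191, -0.0, -0.001], 'ft_force': [0.085, 0.472, -0.777], 'torque': [0.056, -0.0, -0.008], 'grasp_force': 0.0, 'grip_width': 1.0} 0.014
scene {'fx': 526.3056, 'fy': 526.3056, 'cx': 278.6685, 'cy': 206.3399, 'R': [[-0.5794, -0.8149, 0.0129], [-0.5456, 0.3761, -0.7489], [0.6054, -0.4409, -0.6626]], 't': [0.2261, 0.3538, 1.0313]}
top {'fx': 380.611, 'fy': 380.611, 'cx': 277.5077, 'cy': 205.9196, 'R': [[0.0275, -0.9996, 0.0078], [-0.993, -0.0282, -0.115], [0.1151, -0.0046, -0.9933]], 't': [-0.0857, 0.4852, 1.0513]}
```

View pics/scene0.png

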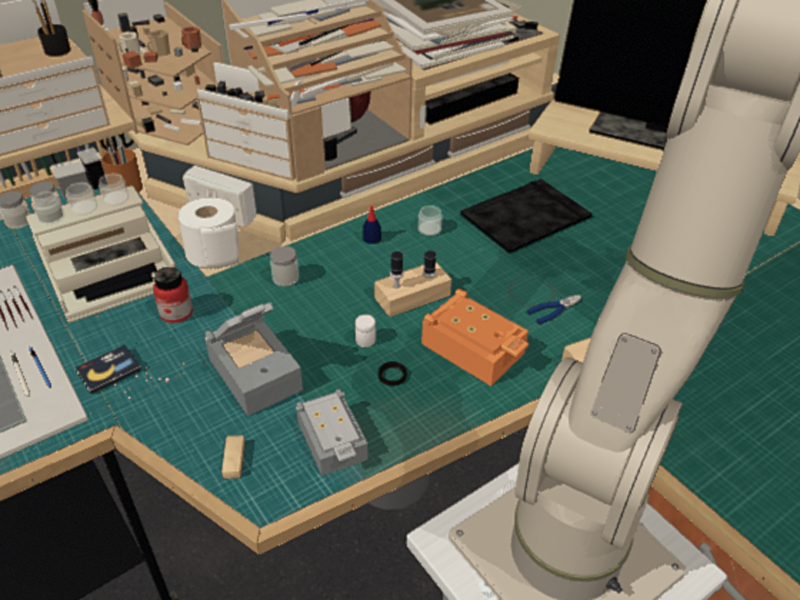

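View pics/top0.png

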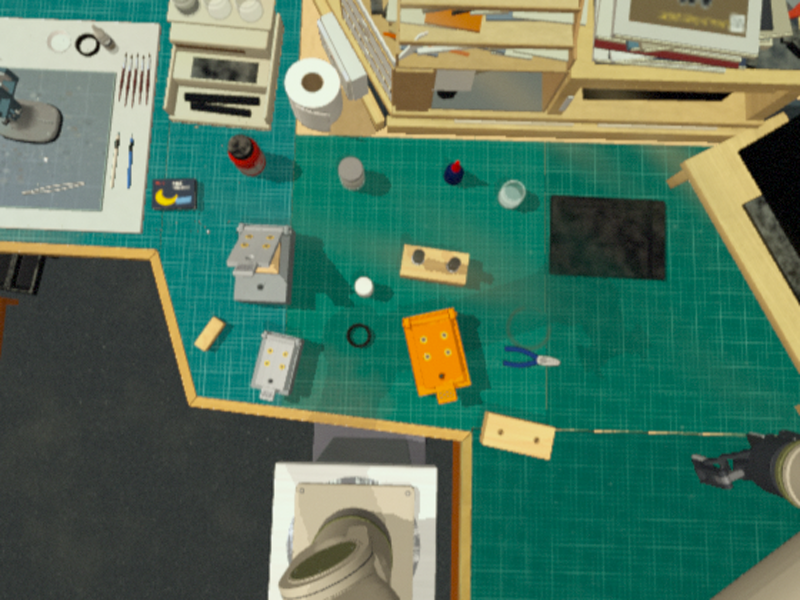

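The scene picture shows the following; pixels below are in the 800x600 pictures.
- **Jig candidates:** large grey one with an open leaf at top (264,265), scene (250,365). Small grey one at top (275,365). Orange one at top (437,355). I choose the large grey one.
- **Stand candidates:** one holding pins at top (435,264), and an empty one at top (517,435), nearer the base. I choose the far one with the pins.

I'll check both choices in close crops.

```bash
python3 - <<'E'
import cv2, numpy as np
def mont(spec,out):
    ims=[]
    for n,x,y,w,h,s in spec:
        im=np.load(f"pics/{n}0.npy")[y:y+h,x:x+w,::-1]
        im=cv2.resize(im,None,fx=s,fy=s,interpolation=cv2.INTER_CUBIC)
        for k in range(0,w,10): cv2.putText(im,str(x+k),(k*s,8),0,.3,(0,255,255)); cv2.line(im,(k*s,10),(k*s,14),(0,255,255))
        for k in range(0,h,10): cv2.putText(im,str(y+k),(0,k*s+4),0,.3,(0,255,255)); cv2.line(im,(20,k*s),(24,k*s),(0,255,255))
        ims.append(im)
    H=max(i.shape[0] for i in ims)
    ims=[cv2.copyMakeBorder(i,0,H-i.shape[0],0,0,0) for i in ims]
    o=np.hstack(ims);print(o.shape);cv2.imwrite(out,o)
mont([("scene",140,205,75,85,6),("top",155,150,56,65,6)],"pics/jig.png")
mont([("scene",258,170,65,52,6),("top",275,165,60,40,6)],"pics/stand.png")
E
```

```text
(510, 786, 3)
(312, 750, 3)
```

View pics/jig.png

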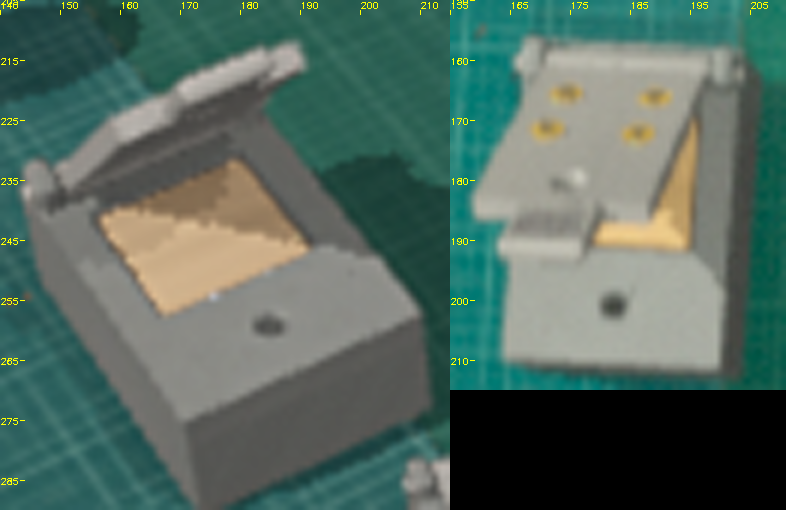

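View pics/stand.png

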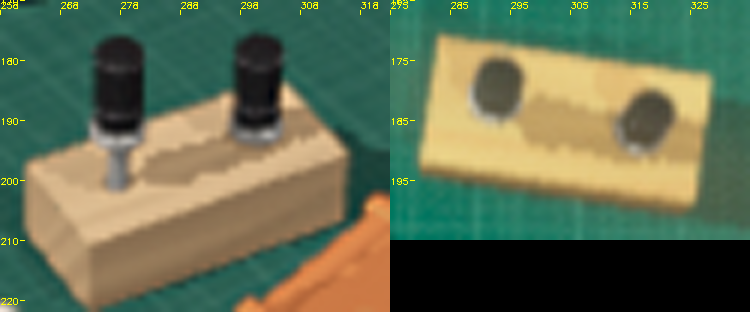

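Crops: the large grey jig has its block hole at scene px (184.7,259), top px (182,201), and its leaf is part-open at roughly 45-60°. The stand holds the long pin, with shank showing, at scene (277.8,178) / top (293,179). The short pin is at top (318,184). Next I fit the poses.

```bash
cat > h.py <<'E'
import numpy as np, cv2
from scipy.optimize import least_squares
from scipy.spatial.transform import Rotation as Ro
from workcell import viewer, status
M={n:viewer.camera_model(n) for n in("scene","top")}
def proj(n,X):
    m=M[n]; c=np.asarray(X)@np.array(m["R"]).T+np.array(m["t"])
    return np.stack([m["fx"]*c[...,0]/c[...,2]+m["cx"],m["fy"]*c[...,1]/c[...,2]+m["cy"]],-1)
def tri(ps,us,z=None):
    f=lambda X:np.concatenate([proj(n,np.r_[X,z] if z is not None else X)-u for n,u in zip(ps,us)])
    r=least_squares(f,[.55,.1] if z is not None else [.55,.1,.05]); return r.x,np.round(r.fun,1)
def place(p,X):
    c,s=np.cos(p[2]),np.sin(p[2]);X=np.asarray(X,float)
    return np.array([p[0]+c*X[0]-s*X[1],p[1]+s*X[0]+c*X[1],X[2]])
def leaf(th,r,y,h):  # r from hinge axis, h above mid-plane
    return [.062-r*np.cos(th)+h*np.sin(th),y,.0605+r*np.sin(th)+h*np.cos(th)]
def tool(X): # world point -> shift in present tool axes from TCP
    o=status.get_obs();return Ro.from_quat(o["ee_rot"]).inv().apply(np.asarray(X)-o["position"])
E
python3 - <<'E'
from h import *
J=[("scene",(184.7,259.2),(-.048,0,.055)),("scene",(170.3,275.3),(-.075,.05,.055)),("scene",(210,257.5),(-.075,-.05,.055)),
("top",(182.2,201),(-.048,0,.055)),("top",(163.8,210.3),(-.075,.05,.055)),("top",(199.7,211.5),(-.075,-.05,.055))]
L=[("top",(159.2,185.3),(.126,.037,.005)),("top",(163.5,189.5),(.159,.018,.005)),("top",(177.7,190),(.159,-.018,.005)),("top",(188.5,185),(.126,-.037,.005)),("top",(176,180),(.110,0,.005))]
f=lambda p:np.concatenate([proj(n,place(p,X))-u for n,u,X in J]+[proj(n,place(p,leaf(p[3],*X)))-u for n,u,X in L])
for t0 in(.5,1.,1.5):
    r=least_squares(f,[.55,.2,0,t0],loss="soft_l1");print(r.x.round(4),r.cost,f(r.x).reshape(-1,2).round(1).tolist())
p=r.x
S=[("top",(283.3,170.8),(.03,.065,.04)),("top",(328.5,177.8),(.03,-.065,.04)),("scene",(262.5,197.2),(.03,.065,.04)),("scene",(273,210.8),(-.03,.065,.04)),("scene",(316,195.3),(-.03,-.065,.04)),("scene",(306,184.2),(.03,-.065,.04))]
g=lambda q:np.concatenate([proj(n,place(q,X))-u for n,u,X in S])
q=least_squares(g,[.6,0,0]);print("stand",q.x.round(4),q.fun.round(1))
print("hole L",place(q.x,(0,.035,.04)),place(q.x,(0,-.035,.04)))
print("pin",tri(("scene","top"),((277.8,177.9),(293.3,178.8)),.115),tri(("scene",),((277.5,201.2),),.04))
for n in("scene","top"):
    im=np.load(f"pics/{n}0.npy")[:,:,::-1].copy();s=6;x0,y0=(140,205) if n=="scene" else (155,145);im=cv2.resize(im[y0:y0+85,x0:x0+65],None,fx=s,fy=s,interpolation=cv2.INTER_CUBIC)
    def poly(P,c):
        u=((proj(n,np.array(P))-(x0,y0)+.5)*s).astype(int);cv2.polylines(im,[u],True,c,1)
    poly([place(p,(a*.075,b*.05,.055)) for a,b in((1,1),(1,-1),(-1,-1),(-1,1))],(0,0,255))
    for h,c in((.005,(255,0,0)),(-.005,(0,255,0))):
        poly([place(p,leaf(p[3],r,y,h)) for r,y in((0,.037),(.126,.037),(.126,.018),(.159,.018),(.159,-.018),(.126,-.018),(.126,-.037),(0,-.037))],c)
    cv2.imwrite(f"pics/ov_{n}.png",im)
cv2.imwrite("pics/ov.png",np.hstack([cv2.imread("pics/ov_scene.png"),cv2.imread("pics/ov_top.png")]))
E
```

```text
[ 0.5374  0.1894 -0.0426  0.8622] 7.033080730313268 [[1.2, -1.6], [0.3, -1.3], [0.8, -1.1], [0.1, 0.4], [-0.5, -0.5], [-0.2, 0.9], [-0.4, -2.8], [-1.0, 0.4], [-0.4, 0.9], [-0.2, -0.4], [-0.8, 0.3]]
[ 0.5374  0.1894 -0.0426  0.8622] 7.033080730673829 [[1.2, -1.6], [0.3, -1.3], [0.8, -1.1], [0.1, 0.4], [-0.5, -0.5], [-0.2, 0.9], [-0.4, -2.8], [-1.0, 0.4], [-0.4, 0.9], [-0.2, -0.4], [-0.8, 0.3]]
[ 0.5374  0.1894 -0.0426  0.8622] 7.033080730498518 [[1.2, -1.6], [0.3, -1.3], [0.8, -1.1], [0.1, 0.4], [-0.5, -0.5], [-0.2, 0.9], [-0.4, -2.8], [-1.0, 0.4], [-0.4, 0.9], [-0.2, -0.4], [-0.8, 0.3]]
stand [ 0.5452 -0.1447 -0.1378] [-0.5  1.  -0.4  1.5  0.  -0.8 -0.2 -1.   0.3 -0.1 -0.9 -1.7]
hole L [ 0.55000086 -0.11006032  0.04      ] [ 0.54038701 -0.17939699  0.04      ]
pin (array([ 0.54993276, -0.10996056]), array([ 0.3, -0.6, -0.5,  0.1])) (array([ 0.54529649, -0.10582653]), array([0., 0.]))
```

View pics/ov.png

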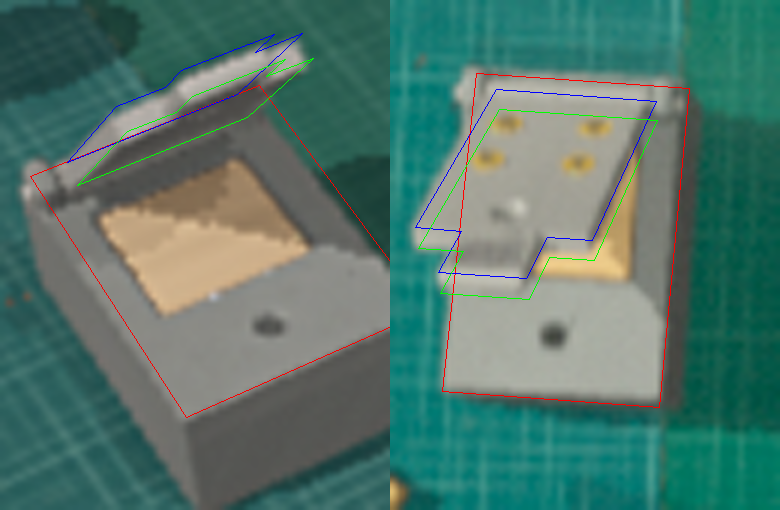

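Overlay: the jig outline fits well, and the leaf is at about 0.8 rad. Moving above the tab with the fingers shut and turned 60°, so they later close roughly along world x, clear of the short pin.

Request:
play_rows(plan=[0,0,-60,0.324,-0.224,-0.025,0,0,0,-60,0.324,-0.224,-0.025,0,0,0,-60,0.324,-0.224,-0.025,0,0,0,-60,0.324,-0.224,-0.025,0,0,0,-60,0.324,-0.224,-0.025,0,0,0,-60,0.324,-0.224,-0.025,0,0,0,-60,0.324,-0.224,-0.025,0,0,0,-60,0.535,-0.614,-0.025,0,0,0,-60,0.535,-0.614,-0.025,0,0,0,-60,0.535,-0.614,-0.025,0,0,0,-60,0.535,-0.614,-0.025,0,0,0,-60,0.535,-0.614,-0.025,0,0,0,-60,0.535,-0.614,-0.025,0,0,0,-60,0.535,-0.614,-0.025,0,0,0,-60,0.535,-0.614,-0.025,0,0,0,-60,0.535,-0.614,-0.025,0])

```text
clock: 2.1
position: [0.4998, 0.1906, 0.2698]
ee_rot: [0.754, 0.657, -0.0, -0.0]
ft_force: [0.9, -0.8, 0.3]
grip_width: -0.0
grasp_force: 0.0
```

Request:
play_rows(plan=[0,0,0,0.003,0.0225,0.045,0,0,0,0,0.003,0.0225,0.075,0,0,0,0,0.002,0.017,0.088,0,0,0,0,0.002,0.012,0.093,0,0,0,0,0.001,0.002,0.103,0,0,0,0,0,-0.0065,0.113,0,0,0,0,-0.001,-0.0135,0.125,0,0,0,0,-0.002,-0.0205,0.137,0,0,0,0,-0.0025,-0.025,0.15,0,0,0,0,-0.003,-0.0295,0.163,0,0,0,0,-0.003,-0.031,0.17,0,0,0,0,-0.003,-0.032,0.1765,0,0,0,0,-0.003,-0.033,0.183,0,0,0,0,-0.003,-0.033,0.187,0,0,0,0,-0.003,-0.033,0.19,0,0,0,0,-0.003,-0.033,0.19,0])

```text
clock: 4.1
position: [0.4669, 0.1922, 0.0801]
ee_rot: [0.754, 0.656, -0.0, -0.0]
ft_force: [0.5, -0.4, 0.4]
grip_width: 0.001
grasp_force: 0.0
```

Request:
play_rows(plan=[0,0,0,0,0,0.001,0,0,0,0,0,0,0.002,0,0,0,0,0,0,0.003,0,0,0,0,0,0,0.003,0,0,0,0,0,0,0.003,0])

```text
clock: 4.72
position: [0.4672, 0.1924, 0.0791]
ee_rot: [0.754, 0.656, -0.0, 0.001]
ft_force: [-9.0, -4.5, 23.2]
grip_width: -0.002
grasp_force: 11.9
```

Request:
play_rows(plan=[0,0,0,0,0,-0.06,0,0,0,0,0,0,-0.12,0,0,0,0,0,0,-0.19,0,0,0,0,-0.397,-0.013,-0.19,1,0,0,0,-0.397,-0.013,-0.19,1,0,0,0,-0.397,-0.013,-0.19,1,0,0,0,-0.397,-0.013,-0.19,1,0,0,0,-0.397,-0.013,-0.19,1,0,0,0,-0.397,-0.013,-0.19,1,0,0,0,-0.397,-0.013,-0.19,1,0,0,0,-0.397,-0.013,-0.19,1])

```text
clock: 6.1
position: [0.3986, -0.2006, 0.2672]
ee_rot: [0.755, 0.655, 0.0, -0.0]
ft_force: [-0.0, 0.3, 0.2]
grip_width: 0.999
grasp_force: 0.0
```

```bash
python3 - <<'E'
from workcell import viewer
import cv2,numpy as np
S=[("scene",140,205,65,48,6),("top",155,150,62,48,6),("scene",258,165,65,50,6),("top",275,160,62,50,6)]
I={n:viewer.camera(n) for n in("scene","top")}
ims=[]
for n,x,y,w,h,s in S:
    y0=y+(18 if h==48 and n=="scene" else 20 if h==48 else 0)
    im=cv2.resize(I[n][y0:y0+50,x:x+w,::-1],None,fx=s,fy=s,interpolation=cv2.INTER_CUBIC); 
    for k in range(0,w,10): cv2.putText(im,str(x+k),(k*s,8),0,.3,(0,255,255)); cv2.line(im,(k*s,10),(k*s,14),(0,255,255))
    for k in range(0,50,10): cv2.putText(im,str(y0+k),(0,k*s+4),0,.3,(0,255,255)); cv2.line(im,(20,k*s),(24,k*s),(0,255,255))
    ims.append(im)
cv2.imwrite("pics/shut.png",np.vstack([np.hstack(ims[:2]),np.hstack(ims[2:])]))
E
```

```text
(no output)
```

View pics/shut.png

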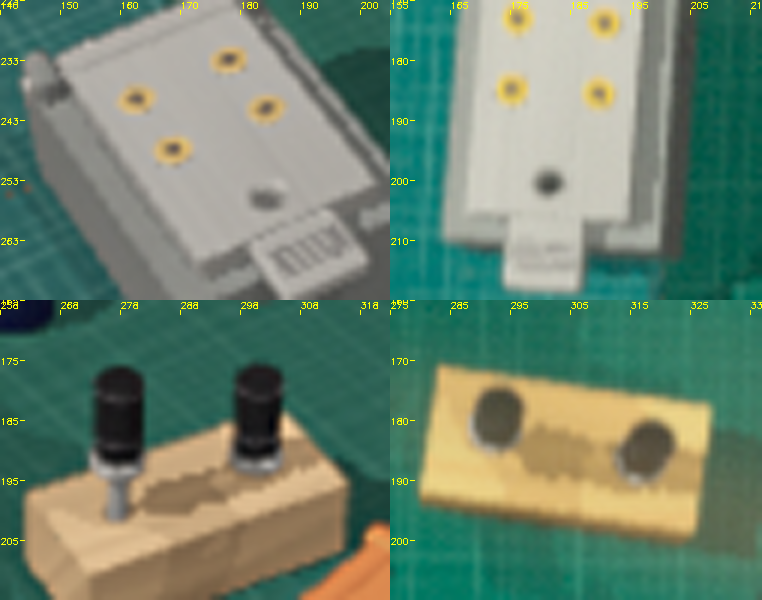

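The picture shows the leaf shut flat, with the leaf hole at scene (184.5,256) and top (181,200). Both pins still stand untouched.

```bash
python3 - <<'E'
from h import *
I={n:viewer.camera(n).astype(float).mean(2) for n in("scene","top")}
us=[]
for n,u in(("scene",(184,256)),("top",(181,200))):
    x,y=u;w=I[n][y-5:y+6,x-6:x+7];w=np.clip(np.median(w)-20-w,0,None);yy,xx=np.mgrid[y-5:y+6,x-6:x+7]
    us.append(((w*xx).sum()/w.sum(),(w*yy).sum()/w.sum()))
print(us)
H=tri(("scene","top"),us,.0655);print("hole both",H,"each",tri(("scene",),us[:1],.0655)[0],tri(("top",),us[1:],.0655)[0], tri(("scene","top"),us))
print("jigfit", place((.5374,.1894,-.0426),(-.048,0,.0655)))
# shank at stand top, grip top, again with half-pixel correction
for u,z in(((277.0,200.7),.04),((277.3,177.3),.115)): print(tri(("scene",),(u,),z)[0])
print("top grip",tri(("top",),((292.9,178.4),),.115)[0])
E
```

```text
[(np.float64(183.84277620396597), np.float64(255.98300283286116)), (np.float64(181.05333730631702), np.float64(200.11263408820022))]
hole both (array([0.48987575, 0.19458824]), array([ 0.2, -1.1, -0.8,  0.6])) each [0.48723372 0.19657358] [0.49158084 0.19249579] (array([0.49253964, 0.19427904, 0.0593688 ]), array([ 0.1,  0. , -0.1, -0.1]))
jigfit [0.48944355 0.19144418 0.0655    ]
[ 0.54767809 -0.10590343]
[ 0.55110254 -0.10827165]
top grip [ 0.55133468 -0.11014554]
```

Request:
play_rows(plan=[0,0,0,0.111,0.137,0,1,0,0,0,0.111,0.137,0,1,0,0,0,0.111,0.137,0,1,0,0,0,0.111,0.137,0.04,1,0,0,0,0.111,0.137,0.08,1,0,0,0,0.111,0.137,0.12,1,0,0,0,0.111,0.137,0.15,1,0,0,0,0.111,0.137,0.175,1,0,0,0,0.111,0.137,0.175,1,0,0,0,0.111,0.137,0.175,0.2,0,0,0,0.111,0.137,0.175,0,0,0,0,0.111,0.137,0.175,0,0,0,0,0.111,0.137,0.175,0,0,0,0,0.111,0.137,0.175,0,0,0,0,0.111,0.137,0.175,0,0,0,0,0.111,0.137,0.175,0,0,0,0,0.111,0.137,0.175,0], squeeze=40)

```text
clock: 8.43
position: [0.551, -0.1083, 0.093]
ee_rot: [0.754, 0.656, 0.001, 0.001]
ft_force: [3.0, -0.6, 5.7]
grip_width: 0.244
grasp_force: 39.5
```

Request:
play_rows(plan=[0,0,0,0,0,-0.02,0,0,0,0,0,0,-0.05,0,0,0,0,0,0,-0.09,0,0,0,0,0,0,-0.11,0,0,0,0,0.05,-0.018,-0.11,0,0,0,0,0.1,-0.035,-0.11,0,0,0,0,0.15,-0.053,-0.11,0,0,0,0,0.2,-0.07,-0.11,0,0,0,0,0.25,-0.088,-0.11,0,0,0,0,0.28,-0.098,-0.1,0,0,0,0,0.29,-0.102,-0.085,0,0,0,0,0.29,-0.102,-0.085,0,0,0,0,0.29,-0.102,-0.085,0])

```text
clock: 10.05
position: [0.4897, 0.1914, 0.1771]
ee_rot: [0.755, 0.656, -0.001, 0.0]
ft_force: [-0.2, -0.2, -1.0]
grip_width: 0.248
grasp_force: 39.4
```

```bash
python3 - <<'E'
from h import *
im=viewer.camera("scene");np.save("pics/held.npy",im)
x,y,w,h,s=135,185,90,75,8
c=cv2.resize(im[y:y+h,x:x+w,::-1],None,fx=s,fy=s,interpolation=cv2.INTER_CUBIC)
for k in range(0,w,10): cv2.putText(c,str(x+k),(k*s,8),0,.3,(0,255,255)); cv2.line(c,(k*s,10),(k*s,14),(0,255,255))
for k in range(0,h,10): cv2.putText(c,str(y+k),(0,k*s+4),0,.3,(0,255,255)); cv2.line(c,(20,k*s),(24,k*s),(0,255,255))
cv2.imwrite("pics/held.png",c)
o=status.get_obs();p=o["position"];print(p,o["ft_force"],proj("scene",[[p[0],p[1],p[2]-.081],p]))
E
```

```text
[0.48985636 0.1915787  0.1773981 ] [ 0.39252148 -0.44247307 -1.32502928] [[183.8169716  244.88426408]
 [179.78210959 218.36667881]]
```

View pics/held.png

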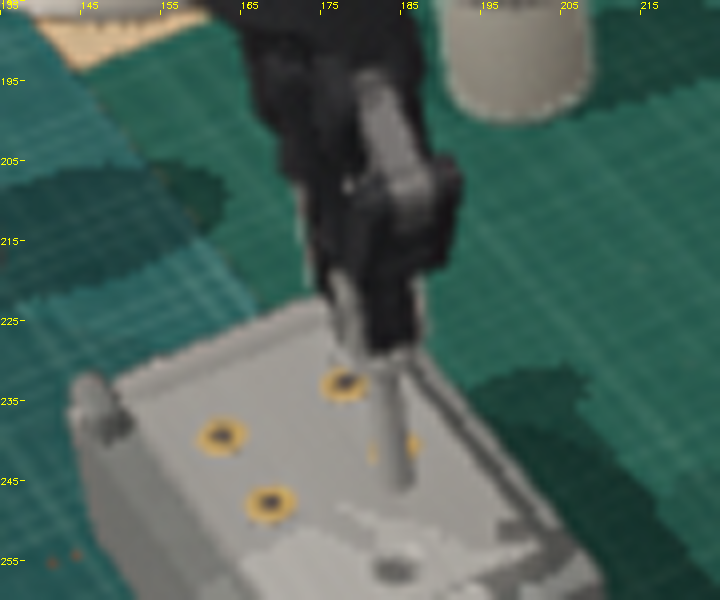

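The picture shows the long pin held upright above the leaf, with its foot at scene (184.6,245.3) and the leaf hole at (183.9,255.8).

```bash
python3 - <<'E'
from h import *
f=tri(("scene",),((184.6,245.3),),.0964)[0]; h=tri(("scene",),((183.9,255.8),),.0655)[0]
print(f,h,h-f, tool(np.r_[status.get_obs()["position"][:2]+h-f,.15]))
im=viewer.camera("top");print(proj("top",[[*status.get_obs()["position"][:2],.0964]]))
x,y,w,h_,s=150,150,75,60,8
c=cv2.resize(im[y:y+h_,x:x+w,::-1],None,fx=s,fy=s,interpolation=cv2.INTER_CUBIC)
cv2.imwrite("pics/heldtop.png",c)
E
```

```text
[0.48770261 0.19075039] [0.48766578 0.19620089] [-3.68265472e-05  5.45049372e-03] [ 0.00540664 -0.00080541  0.02739497]
[[178.45472171 199.22620177]]
```

Request:
play_rows(plan=[0,0,0,0.0042,0.001,0.01,0,0,0,0,0.0042,0.001,0.02,0,0,0,0,0.0042,0.001,0.026,0,0,0,0,0.0042,0.001,0.026,0])

```text
clock: 10.65
position: [0.4905, 0.197, 0.1506]
ee_rot: [0.754, 0.656, -0.001, -0.0]
ft_force: [-0.8, 0.3, -1.0]
grip_width: 0.246
grasp_force: 39.4
```

```bash
python3 - <<'E'
from h import *
x,w,y,h,s=160,50,215,55,10
a=cv2.resize(viewer.camera("scene")[y:y+h,x:x+w,::-1],None,fx=s,fy=s,interpolation=cv2.INTER_CUBIC)
x,y,w=165,180,30
b=cv2.resize(viewer.camera("top")[y:y+h,x:x+w,::-1],None,fx=s,fy=s,interpolation=cv2.INTER_CUBIC)
cv2.imwrite("pics/near.png",np.hstack([a,b])); print(status.get_obs()["ft_force"])
E
```

```text
[-0.47268292  0.35918496  0.35575079]
```

View pics/near.png

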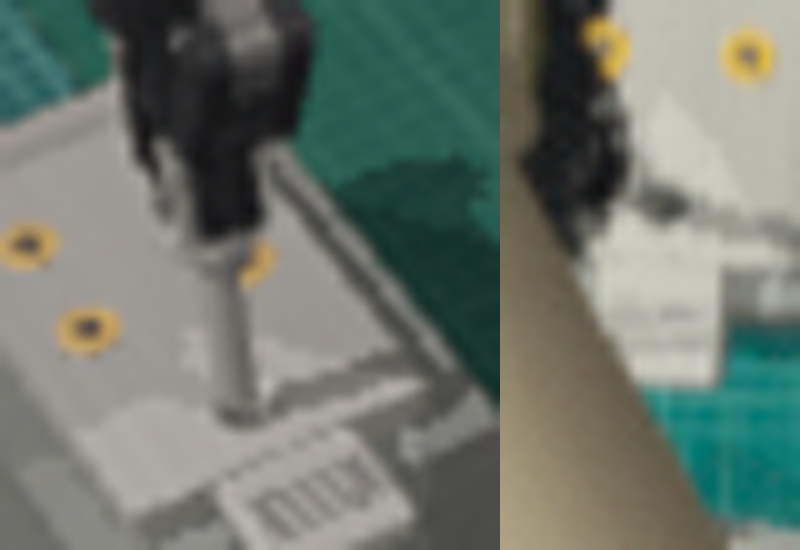

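The scene crop shows the foot right at the hole (~(184,256)). The top crop shows the hole still largely visible at (181.3,200.1), so the pin seems too far +y there. I'll check the numbers.

```bash
python3 - <<'E'
from h import *
im=viewer.camera("top").astype(int); print("cols 170-189"); 
for r in range(188,207): print(r,*im[r,170:190].mean(1).astype(int))
im=viewer.camera("scene").astype(int); print("scene cols 176-194")
for r in range(240,262): print(r,*im[r,176:195].mean(1).astype(int))
o=status.get_obs();print(o["position"],proj("top",[[*o["position"][:2],.07],[*o["position"][:2],.125]]),proj("scene",[[*o["position"][:2],.07]]))
E
```

```text
cols 170-189
188 26 20 25 26 37 61 120 181 188 185 186 185 187 183 183 181 182 184 179 181
189 26 26 24 37 62 75 112 181 187 185 189 193 188 184 183 182 182 182 184 184
190 27 27 25 34 64 87 102 156 185 188 195 200 195 185 183 181 183 183 184 184
191 32 28 27 28 47 68 84 123 183 187 199 201 200 192 184 180 182 184 182 185
192 27 23 30 28 28 39 62 110 181 186 199 201 201 198 191 182 184 183 184 183
193 21 24 30 32 34 32 77 115 180 187 199 201 200 199 195 184 186 183 182 183
194 25 28 29 30 41 37 69 104 161 184 198 201 200 198 197 189 192 184 184 183
195 22 33 34 33 38 29 43 79 137 172 192 200 200 198 197 195 199 185 182 182
196 22 28 46 42 36 28 32 68 139 155 183 197 198 198 198 196 198 186 182 184
197 30 38 45 47 24 26 25 75 145 133 165 183 190 194 197 201 200 191 183 182
198 29 46 55 37 26 23 45 96 141 111 128 144 156 176 193 198 201 197 191 183
199 31 44 57 32 27 37 87 131 128 97 96 98 107 138 169 175 195 196 195 185
200 27 37 57 52 37 64 129 142 125 104 94 79 78 98 142 154 175 176 178 186
201 33 40 60 82 78 84 154 176 171 134 98 79 85 110 143 149 155 154 157 174
202 43 39 69 95 10
[... 1572 characters left out ...]
15 117 127 129 129
255 169 166 156 155 155 126 103 105 100 123 128 100 108 125 127 132 161 166 167
256 168 167 166 168 169 137 96 97 100 102 123 114 128 158 163 163 168 164 157
257 167 168 166 167 169 158 129 116 109 112 131 155 165 166 164 158 158 150 130
258 166 166 166 166 168 169 168 158 154 160 167 168 167 162 160 145 144 167 171
259 166 166 168 167 166 167 169 169 168 168 164 162 163 149 151 166 164 166 168
260 166 165 166 167 166 166 168 168 164 160 149 149 160 163 165 164 164 160 158
261 168 165 166 168 168 167 163 160 149 144 160 165 165 164 164 160 157 142 132
[0.49099617 0.19722829 0.15157492] [[178.90086398 200.06133459]
 [173.58476672 197.28719029]] [[182.59465125 253.74484169]]
```

```bash
python3 - <<'E'
from h import *
print(tri(("scene","top"),((182.6,253.0),(177.3,199.0))))
for z in(.07,.075,.08): print(z,tri(("scene",),((182.6,253.0),),z)[0],tri(("top",),((177.3,199.0),),z)[0])
for z in(.0595,.0635,.0655): print(z,tri(("scene",),((183.84,255.98),),z)[0],tri(("top",),((181.05,200.11),),z)[0])
E
```

```text
(array([0.49156104, 0.19862352, 0.07349155]), array([-0.8, -0.2,  0.8,  0.7]))
0.07 [0.49306037 0.19613376] [0.49378656 0.20174953]
0.075 [0.48852867 0.19790328] [0.49315263 0.20044511]
0.08 [0.48399696 0.1996728 ] [0.49251871 0.19914068]
0.0595 [0.49261619 0.19446482] [0.4923325  0.19401024]
0.0635 [0.4890358  0.19587119] [0.49183606 0.19300696]
0.0655 [0.4872456  0.19657438] [0.49158784 0.19250532]
```

Request:
play_rows(plan=[0,0,0,-0.004,-0.0005,0,0,0,0,0,-0.004,-0.0005,0,0,0,0,0,-0.004,-0.0005,0.003,0,0,0,0,-0.004,-0.0005,0.005,0,0,0,0,-0.004,-0.0005,0.007,0,0,0,0,-0.004,-0.0005,0.009,0,0,0,0,-0.004,-0.0005,0.009,0])

```text
clock: 11.72
position: [0.4899, 0.1933, 0.1422]
ee_rot: [0.754, 0.656, 0.0, -0.0]
ft_force: [0.3, 0.8, -2.2]
grip_width: 0.242
grasp_force: 39.5
```

No contact force with the foot about 4 mm below the mouth, so it is in. Continuing down.

Request:
play_rows(plan=[0,0,0,0,0,0.004,0,0,0,0,0,0,0.008,0,0,0,0,0,0,0.012,0,0,0,0,0,0,0.016,0,0,0,0,0,0,0.016,0])

```text
clock: 12.35
position: [0.4899, 0.1933, 0.126]
ee_rot: [0.754, 0.656, 0.0, -0.0]
ft_force: [3.1, 2.1, -2.7]
grip_width: 0.245
grasp_force: 39.5
```

Request:
play_rows(plan=[0,0,0,0,0,0.005,0,0,0,0,0,0,0.01,0,0,0,0,0,0,0.015,0,0,0,0,0,0,0.02,0,0,0,0,0,0,0.025,0,0,0,0,0,0,0.03,0,0,0,0,0,0,0.033,0,0,0,0,0,0,0.033,0])

```text
clock: 13.35
position: [0.4902, 0.1934, 0.093]
ee_rot: [0.754, 0.656, 0.0, 0.0]
ft_force: [6.5, 3.0, -3.4]
grip_width: 0.247
grasp_force: 39.6
```

Lower to contact of the collar.

Request:
play_rows(plan=[0,0,0,0,0,0.001,0,0,0,0,0,0,0.002,0,0,0,0,0,0,0.003,0,0,0,0,0,0,0.004,0,0,0,0,0,0,0.004,0])

```text
clock: 13.98
position: [0.4904, 0.1937, 0.0904]
ee_rot: [0.754, 0.656, 0.001, 0.0]
ft_force: [0.3, 1.0, 12.4]
grip_width: 0.251
grasp_force: 40.9
```

Request:
play_rows(plan=[0,0,0,0,0,0.002,0.5,0,0,0,0,0,0.002,1,0,0,0,0,0,0.002,1,0,0,0,0,0,0.002,1,0,0,0,0,0,0.002,1,0,0,0,0,0,-0.02,1,0,0,0,0,0,-0.06,1,0,0,0,0,0,-0.11,1,0,0,0,0,0,-0.16,1,0,0,0,-0.15,0,-0.18,1,0,0,0,-0.25,0,-0.18,1,0,0,0,-0.25,0,-0.18,1,0,0,0,-0.25,0,-0.18,1,0,0,0,-0.25,0,-0.18,1,0,0,0,-0.25,0,-0.18,1])

```text
clock: 15.85
position: [0.4552, -0.0539, 0.2694]
ee_rot: [0.754, 0.656, 0.0, 0.0]
ft_force: [1.0, -0.2, -0.2]
grip_width: 0.997
grasp_force: 0.0
```

```bash
python3 - <<'E'
from h import *
a=viewer.camera("scene")[150:290,130:330,::-1]
cv2.imwrite("pics/end.png",cv2.resize(a,None,fx=4,fy=4,interpolation=cv2.INTER_CUBIC)); print(status.get_obs()["ft_force"])
print(proj("scene",[[.490,.1935,.0655],[.490,.1935,.1125]])-(130,150))
E
```

```text
[0.68309865 0.08918445 0.44298253]
[[ 54.47816331 104.68784659]
 [ 52.23923364  90.11884884]]
```

View pics/end.png

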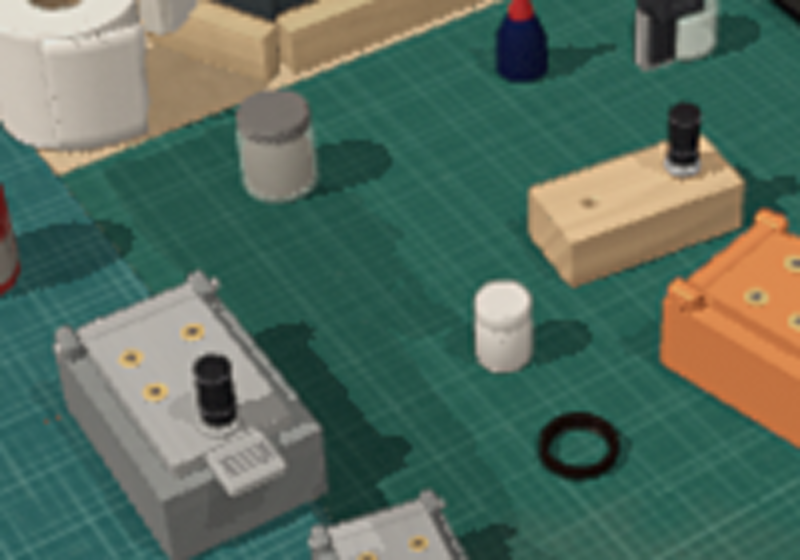

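The picture shows the leaf flat, the long pin upright at crop (215,395) with its collar on the leaf, the short pin still in the stand at (684,140), and the bystanders in place.

```bash
python3 -c "
from workcell import manip
print(manip.hand_in())"
```

```text
the job is handed in; nothing more can be done
None
```

The job is handed in at about 16 s on the clock: the leaf is shut, the long pin is home with its collar on the leaf and released, and the last picture shows the short pin and bystanders undisturbed; the hand-in call returned no verdict.

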